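# Load the annealing pot and slide it onto the heat zone

### The arm

A 7-joint arm with a two-finger parallel gripper is mounted at the origin on the work surface. World frame = base frame: x ahead of the robot, y to its left, z up, the work surface at z = 0. Lengths are in m, angles in rad, forces in N, time in s.
With the tool pointing down it reaches from about 0.425 to 0.925 m from the base axis. Payload 6.8 kg.
Tool frame: the origin (TCP) lies between the finger pads; the fingertips stand 19 mm ahead of it and the grasp point (between the pads) is the TCP; z points along the fingers, y is the line along which they close (so a half turn about z gives the same grasp; the last joint's range is limited). The gripper opens to 88 mm and grips with 3 to 60 N. Pads are 20 mm wide; open, the fingers measure 115 mm over their backs; the gripper's body (75 mm by 178 mm) begins 61 mm behind the grasp point.
Start: joints at [-1.442, 0.477, 0.022, 1.555, -0.011, 1.109, -0.083], TCP at [0.158, 0.656, 0.242] pointing down, gripper open.
Joint ranges: [-2.96, 2.96], [-0.34, 2.1], [-1.41, 1.46], [0.24, 2.44], [-1.37, 4.51], [0.17, 1.92], [-2.96, 2.96]. Speed limits (rad/s): [2.39, 2.39, 3.14, 3.14, 3.14, 3.14, 3.14].

### API

Orientations are given as a unit quaternion [x, y, z, w].
In Python, from bench import ctrl gives the robot as it stands. Calls block until the motion is done:
- ctrl.move_ptp(position, orientation): joint-space move of the TCP to a pose.
- ctrl.movel(position, rotation=None, speed=0.15): straight line of the TCP; rotation=None keeps the orientation; speed is the mean speed in m/s.
- ctrl.set_joints(angles): joint-space move.
- ctrl.move_gripper(opening, squeeze=None): finger opening in m; squeeze is the grip in N (None keeps the last); returns when the fingers have stopped.
- ctrl.wait(seconds).
- ctrl.ik(position, orientation): joint angles nearest the present ones, or None.
- ctrl.get_obs(): the state.
- ctrl.read_camera(name): name is "scene" or "top" or "wrist"; returns a dict with "img" (384x512x3 uint8, red, green, blue), "fovy" (degrees; the focal length in pixels is half the picture's height over the tangent of half this angle, whatever the lens; pixels are square), "cx", "cy" (the principal point, pixels), "view" (4x4, takes a point from world to camera coordinates); the wrist camera has in their place "mount" (4x4, takes a point from camera to tool coordinates, whose origin is the TCP and whose axes are the flange's). Camera axes: x right, y down, z forward; pixel columns grow to the right and rows downward; lengths in m; the calibration is good to about 2 mm. A picture is of the moment at which its call begins: read the wrist's pose just before it. There is no depth.
A pose or a line that the arm cannot do raises ctrl.Unreachable and nothing moves.
- ctrl.close_job(): hands the job in; it is judged then, once.
The state is a dict: "clock": time; "q": joint angles; "joint_velocities": joint speeds; "joint_efforts": joint torques, N m; "tool_pos": TCP position; "ee_rot": TCP orientation; "ft_force": force on the tool from outside, world axes, zero at the start; "moment": the same for the moment, N m; "width": finger opening in m; "gripper_force": force on a finger pad.
Only numpy, scipy, OpenCV 4.12 (cv2) and the standard library are available. Lean on these libraries where they do the work, as an engineer would, in place of code of your own. Each camera call takes 0.05 s, during which the arm holds its last target. There are 200 camera calls.

### The job

Get a batch of printed domes ready for annealing. Keeping the pot flat on the hotplate at all times (slide it, never lift it), slide it from the red ring to the blue ring, let go, lower every dome on the bench gently into it there (no dropping, no pressing), then slide the loaded pot back inside the red ring; once it is there put the lid squarely on the pot, and only after that push the hotplate's switch lever fully over to the left (on). Leave the other things on the bench where they are.

Things in the scene. Friction and masses are not known exactly. Their poses are not given: they have to be found in the camera images.
- pot: round aluminium pot, 192 mm outer, 184 mm inner diameter, 73 mm tall, inner floor 5 mm above the underside, 0.7 kg; one straight black handle bar along its own -x, 20 mm wide (pot y), 16 mm thick, centre line 60 mm above the underside, 110 to 210 mm out from the axis. Origin: centre of the underside, z up. Starts about on the red ring, handle roughly towards the robot, underside at z = 20 mm.
- lid: flat aluminium lid, disc 196 mm in diameter, 6 mm thick, 250 g, with an upright black grip bar on its centre: 50 mm long (lid x), 22 mm wide (lid y), from 6 to 40 mm above the underside. Origin: centre of the underside. Starts on the grey mat (top 3 mm), grip up. On the pot it just rests on the rim (73 mm above the pot's underside), without a locating lip.
- dome_yellow: yellow 3D-printed egg-like dome, 46 mm in diameter at its widest (26 mm above the foot), 60 mm tall, 70 g, rounded top, flat foot 36 mm across. Origin: centre of the foot, z along its axis. May be absent (two to four of the four are there); starts standing on the blue mat (top 3 mm); may tip over if knocked.
- dome_red: red 3D-printed egg-like dome, 46 mm in diameter at its widest (26 mm above the foot), 60 mm tall, 70 g, rounded top, flat foot 36 mm across. Origin: centre of the foot, z along its axis. May be absent (two to four of the four are there); starts standing on the blue mat (top 3 mm); may tip over if knocked.
- dome_green: green 3D-printed egg-like dome, 46 mm in diameter at its widest (26 mm above the foot), 60 mm tall, 70 g, rounded top, flat foot 36 mm across. Origin: centre of the foot, z along its axis. May be absent (two to four of the four are there); starts standing on the blue mat (top 3 mm); may tip over if knocked.
- dome_orange: orange 3D-printed egg-like dome, 46 mm in diameter at its widest (26 mm above the foot), 60 mm tall, 70 g, rounded top, flat foot 36 mm across. Origin: centre of the foot, z along its axis. May be absent (two to four of the four are there); starts standing on the blue mat (top 3 mm); may tip over if knocked.
- ring_blue: painted blue ring on the hotplate (flat, 212 mm inner, 228 mm outer diameter): the loading position. Origin: its centre, on the hotplate's top (z = 20 mm). Which ring is left and which right varies.
- ring_red: painted red ring, same size: the heating position. Origin: its centre, on the hotplate's top. The two centres are 240 mm apart.
- hotplate: fixed flat twin-zone bench hotplate, 280 mm (x) by 470 mm (y), 20 mm high. Origin: centre of its underside on the bench. The ring centres lie at x = -20 mm, y = +-120 mm in its frame; the top between them is smooth. The switch stands behind them at x = 113 mm, y = 0.
- mat_blue: thin fixed blue bench mat, 200 x 170 x 3 mm, on which the domes start; left or right of the hotplate. Origin: centre of its underside.
- mat_grey: thin fixed grey bench mat, 200 x 170 x 3 mm, on which the lid starts; on the other side. Origin: centre of its underside.
- switch (a joint): angle of the hotplate's switch lever, a 60 mm red lever on a grey block behind the rings; 0 = off, leaning to the hotplate's -y side (the robot's right), 1.0 rad = fully on, leaning to +y (left); upright at 0.5. Stays where it is left, stiff, moves with a light sideways push.
- switch_tip (a point): tip of the switch lever. The lever swings about a hotplate-x axis.
- wheel_a: bystander: robot wheel lying flat, black tyre with yellow hub, 66 mm diameter, 26 mm thick, origin under its centre
- wheel_b: bystander: second such wheel
- power_bank: bystander: grey power bank 110 x 65 x 16 mm, origin under its centre
- screwdriver: bystander: red-handled screwdriver lying on the bench
- brush: bystander: small brush lying on the bench at the left
There are look-alikes about, which are no part of the job. What is shaped like the lid but orange is not meant.

How it is judged:
On the way, in this order (a step that is already met when the one before it is completed fails the run):
1. the pot stands inside the blue ring, let go (horizontal distance between pot and ring_blue below 0.015 m and linear speed of pot below 0.02 m/s and contact force between the fingers and pot below 0.1 N), for 0.2 s.
2. every dome is in the pot, let go, the pot still inside the blue ring (horizontal distance between pot and ring_blue below 0.015 m and horizontal distance between each of dome_yellow, dome_red, dome_green, dome_orange and pot below 0.085 m and z of dome_yellow in the frame of pot between -0.005 and 0.05 m and z of dome_red in the frame of pot between -0.005 and 0.05 m and z of dome_green in the frame of pot between -0.005 and 0.05 m and z of dome_orange in the frame of pot between -0.005 and 0.05 m and contact force between the fingers and dome_yellow below 0.1 N and contact force between the fingers and dome_red below 0.1 N and contact force between the fingers and dome_green below 0.1 N and contact force between the fingers and dome_orange below 0.1 N), for 0.2 s.
3. the pot with all its domes stands inside the red ring, let go (horizontal distance between pot and ring_red below 0.015 m and linear speed of pot below 0.02 m/s and contact force between the fingers and pot below 0.1 N and horizontal distance between each of dome_yellow, dome_red, dome_green, dome_orange and pot below 0.085 m and z of dome_yellow in the frame of pot between -0.005 and 0.05 m and z of dome_red in the frame of pot between -0.005 and 0.05 m and z of dome_green in the frame of pot between -0.005 and 0.05 m and z of dome_orange in the frame of pot between -0.005 and 0.05 m), for 0.2 s.
4. the lid lies squarely on the pot (horizontal distance between lid and pot below 0.014 m and z of lid in the frame of pot between 0.066 and 0.08 m and angle between lid's own z axis and vertical below 0.06 rad and horizontal distance between pot and ring_red below 0.015 m and contact force between the fingers and lid below 0.1 N), for 0.2 s.
5. the switch is on (value of joint switch above 0.8 rad), for 0.1 s.
At the end, for the whole second after the job is handed in: The pot's centre is within 15 mm of the red ring's centre, every dome that was present is inside the pot, the lid lies flat on the rim within 14 mm of centre, the switch is past 0.8 rad, and all is at rest and let go (horizontal distance between pot and ring_red below 0.015 m and horizontal distance between each of dome_yellow, dome_red, dome_green, dome_orange and pot below 0.085 m and z of dome_yellow in the frame of pot between -0.005 and 0.05 m and z of dome_red in the frame of pot between -0.005 and 0.05 m and z of dome_green in the frame of pot between -0.005 and 0.05 m and z of dome_orange in the frame of pot between -0.005 and 0.05 m and horizontal distance between lid and pot below 0.014 m and z of lid in the frame of pot between 0.066 and 0.08 m and angle between lid's own z axis and vertical below 0.06 rad and value of joint switch above 0.8 rad and linear speed of each of pot, lid below 0.02 m/s); the robot touches nothing.
It fails at once if the pot is lifted (underside more than 10 mm off the hotplate) or tilted more than 0.15 rad (height (world z) of pot above 0.03 m or angle between pot's own z axis and vertical above 0.15 rad).
It fails at once if a dome is dropped into the pot or pressed hard (over 18 N) against it (contact force between any of dome_yellow, dome_red, dome_green, dome_orange and pot above 18 N or (horizontal distance between dome_yellow and pot below 0.09 m and linear speed of dome_yellow above 0.8 m/s and contact force between the fingers and dome_yellow below 0.05 N) or (horizontal distance between dome_red and pot below 0.09 m and linear speed of dome_red above 0.8 m/s and contact force between the fingers and dome_red below 0.05 N) or (horizontal distance between dome_green and pot below 0.09 m and linear speed of dome_green above 0.8 m/s and contact force between the fingers and dome_green below 0.05 N) or (horizontal distance between dome_orange and pot below 0.09 m and linear speed of dome_orange above 0.8 m/s and contact force between the fingers and dome_orange below 0.05 N)).
It fails at once if another thing on the bench is moved more than 50 mm (distance of any of wheel_a, wheel_b, power_bank, screwdriver, brush from where it was at the start of the episode above 0.05 m).
Of dome_yellow, dome_red, dome_green, dome_orange only 2 to 4 are there at a start; the rules pass over those that are not, and their reading is None.
At some moment in a run one of dome_yellow, dome_red, dome_green, dome_orange, lid may be knocked a few centimetres aside while the robot is not near it.
It also fails if it takes over 210 s, if anything falls off the work surface, if the arm or the gripper's body presses on something with over 40 N, if the wrist force passes 120 N, or if a joint passes its speed limit or range.

## Working session

There is one attempt and no reset: what is moved stays moved. The work goes in short steps, each a Python script; the robot and the scene stay as the last script left them, time stands still between calls to the robot, and variables do not carry over. Pictures are saved under pics/ and viewed, at most 16 in all, crops included, and the job is handed in when it is done.

```bash
ls; mkdir -p pics; cat > h.py <<'E'
import numpy as np, cv2
from scipy.spatial.transform import Rotation as R
from bench import ctrl
def cam(name):
    o=ctrl.get_obs(); c=ctrl.read_camera(name); im=c["img"]; f=im.shape[0]/2/np.tan(np.radians(c["fovy"])/2)
    if name=="wrist":
        T=np.eye(4); T[:3,:3]=R.from_quat(o["ee_rot"]).as_matrix(); T[:3,3]=o["tool_pos"]
        V=np.linalg.inv(T@np.array(c["mount"]))
    else: V=np.array(c["view"])
    return dict(img=im,f=f,cx=c["cx"],cy=c["cy"],V=V)
def proj(c,p):
    q=c["V"][:3,:3]@np.asarray(p,float)+c["V"][:3,3]; return np.array([c["cx"]+c["f"]*q[0]/q[2],c["cy"]+c["f"]*q[1]/q[2]])
def ray(c,u,v):
    Vi=np.linalg.inv(c["V"]); d=Vi[:3,:3]@np.array([(u-c["cx"])/c["f"],(v-c["cy"])/c["f"],1]); return Vi[:3,3],d/np.linalg.norm(d)
def atz(c,u,v,z):
    o,d=ray(c,u,v); return o+d*(z-o[2])/d[2]
def tri(obs):  # [(cam,u,v)] -> point nearest all rays, rms miss
    A=np.zeros((3,3)); b=np.zeros(3); rs=[ray(*o) for o in obs]
    for o,d in rs: P=np.eye(3)-np.outer(d,d); A+=P; b+=P@o
    p=np.linalg.solve(A,b); return p, np.sqrt(np.mean([np.sum(((np.eye(3)-np.outer(d,d))@(p-o))**2) for o,d in rs]))
def save(img,n): cv2.imwrite("pics/"+n+".png",cv2.cvtColor(img,cv2.COLOR_RGB2BGR))
def down(yaw): # tool z down, tool y along (cos yaw, sin yaw)
    y=np.array([np.cos(yaw),np.sin(yaw),0]); z=np.array([0,0,-1.]); return R.from_matrix(np.c_[np.cross(y,z),y,z]).as_quat()
E
python3 - <<'E'
from h import *
for n in("top","scene"):
    c=cam(n); save(c["img"],n+"0"); print(n,c["f"],c["cx"],c["cy"],np.linalg.inv(c["V"]).round(3).tolist())
o=ctrl.get_obs(); print(o)
w=cam("wrist"); print(w["f"],np.linalg.inv(w["V"]).round(3).tolist()); save(w["img"],"w0")
E
```

```text
pics
top 458.28264311514556 254.9667667902772 182.88478043505856 [[-0.063, -0.974, 0.216, 0.13], [-0.998, 0.062, -0.01, -0.071], [-0.004, -0.216, -0.976, 1.759], [0.0, 0.0, 0.0, 1.0]]
scene 368.5955930155603 252.2301072817749 192.20804675230127 [[-0.705, 0.475, -0.526, 1.242], [0.709, 0.453, -0.54, 0.693], [-0.018, -0.754, -0.656, 1.032], [0.0, 0.0, 0.0, 1.0]]
{'clock': 0.1, 'q': array([-1.44210991,  0.47768728,  0.02237303,  1.55628584, -0.01148269,
        1.10927851, -0.08311067]), 'joint_velocities': array([ 0.00083542, -0.00298557,  0.00015336, -0.00255915,  0.00076953,
        0.00156317, -0.00224935]), 'joint_efforts': array([ 3.16804966e-03, -5.84091496e+01,  1.53939620e+00, -2.73312593e+01,
       -5.42248611e-02,  1.31263564e-02,  6.01948818e-05]), 'tool_pos': array([0.15825901, 0.65569798, 0.24082791]), 'ee_rot': array([ 1.18121362e-01,  9.92998871e-01, -7.64920948e-04, -2.13277547e-05]), 'ft_force': array([ 0.51675329, -0.15872402, -0.22375135]), 'moment': array([-0.00430481,  0.00511174, -0.00089853]), 'gripper_force': 0.0, 'width': 0.08763956512052536}
281.32091401002566 [[0.236, 0.93, 0.281, 0.081], [0.972, -0.226, -0.07, 0.676], [-0.001, 0.289, -0.957, 0.384], [0.0, 0.0, 0.0, 1.0]]
```

View pics/top0.png

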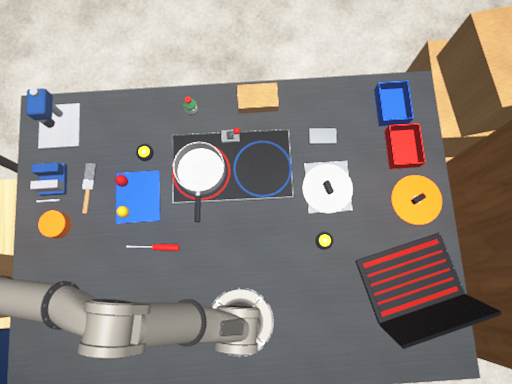

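View pics/scene0.png

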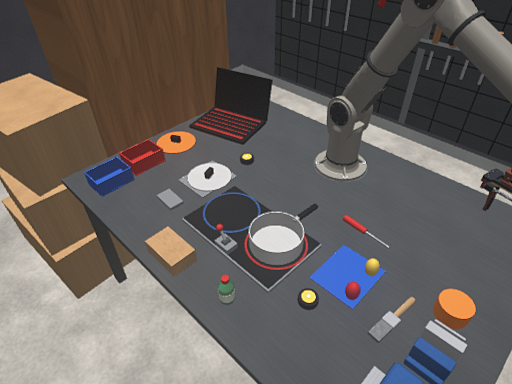

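The top view shows the pot at (198,168) on the red, left ring and the blue ring at (262,168). On the blue mat are two domes, red (121,181) and yellow (122,211).

There are two lid shapes: aluminium on the grey mat (327,187) and orange on the bench (416,200). The aluminium one on the mat fits the description. The switch is at (235,133). I'll measure these now.

```bash
python3 - <<'E'
from h import *
t=cam("top"); s=cam("scene")
hsv=lambda c: cv2.cvtColor(c["img"],cv2.COLOR_RGB2HSV)
def m(c,lo,hi,box):
    k=cv2.inRange(hsv(c),lo,hi); z=np.zeros_like(k); x0,y0,x1,y1=box; z[y0:y1,x0:x1]=k[y0:y1,x0:x1]; return z
def pts(k): v,u=np.nonzero(k); return u,v
def circ(P):
    A=np.c_[2*P[:,:2],np.ones(len(P))]; x=np.linalg.lstsq(A,(P[:,:2]**2).sum(1),rcond=None)[0]; return x[:2],np.sqrt(x[2]+x[:2]@x[:2])
for n,c,box in(("top",t,(232,135,296,200)),("scene",s,(195,185,268,235))):
    u,v=pts(m(c,(100,90,40),(125,255,255),box)); P=np.array([atz(c,a,b,.02) for a,b in zip(u,v)]); print(n,"blue",len(P),circ(P))
for n,c,box in(("top",t,(165,135,232,205)),("scene",s,(240,225,315,272))):
    for lo,hi in(((0,120,60),(8,255,255)),((172,120,60),(180,255,255))):
        u,v=pts(m(c,lo,hi,box)); 
        if len(u)>10: P=np.array([atz(c,a,b,.02) for a,b in zip(u,v)]); print(n,"red",len(P),circ(P))
# domes: blob centroid two views
for nm,rng,bt,bs in(("red",[((0,120,40),(8,255,255)),((172,120,40),(180,255,255))],(110,170,132,190),(342,278,365,303)),("yel",[((15,120,60),(32,255,255))],(112,202,134,222),(362,255,384,280))):
    ob=[]
    for c,b in((t,bt),(s,bs)):
        k=sum(m(c,lo,hi,b) for lo,hi in rng); u,v=pts(k); ob.append((c,u.mean(),v.mean())); print(nm,len(u),u.mean(),v.mean())
    print(nm,tri(ob))
Rm=np.linalg.inv(t["V"])
up=lambda i,x0,y0,x1,y1,k: cv2.resize(i[y0:y1,x0:x1],None,fx=k,fy=k,interpolation=cv2.INTER_CUBIC)
a=up(t["img"],100,115,360,225,3); b=up(s["img"],170,150,390,310,3)[:,:]
save(a,"topz"); save(b,"scz")
E
```

```text
top blue 496 (array([ 0.57181455, -0.12045932]), np.float64(0.10984510600439602))
scene blue 287 (array([ 0.56700006, -0.12181128]), np.float64(0.10995692501849272))
top red 224 (array([0.57534675, 0.11946427]), np.float64(0.11011444048890628))
top red 66 (array([0.57594699, 0.11785892]), np.float64(0.1125310744534268))
scene red 251 (array([0.571184  , 0.11898524]), np.float64(0.10995138311494095))
scene red 24 (array([0.5671289 , 0.11373283]), np.float64(0.11193300824211037))
red 104 120.76923076923077 180.125
red 190 352.2263157894737 289.9894736842105
red (array([0.55535686, 0.42825038, 0.0327002 ]), np.float64(8.750597031586727e-06))
yel 101 122.44554455445545 211.34653465346534
yel 180 371.8333333333333 266.22777777777776
yel (array([0.43226653, 0.42258292, 0.03300012]), np.float64(0.0008871278225738871))
```

View pics/topz.png

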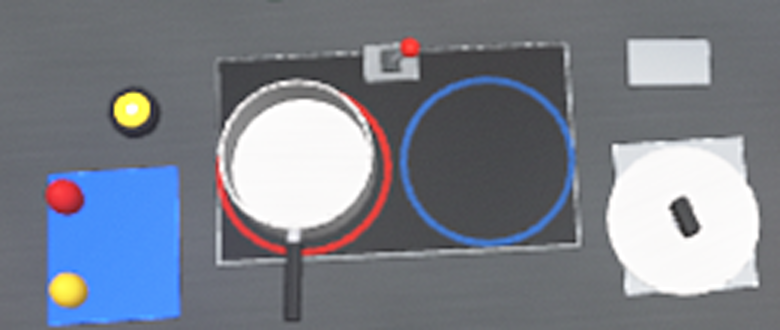

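View pics/scz.png

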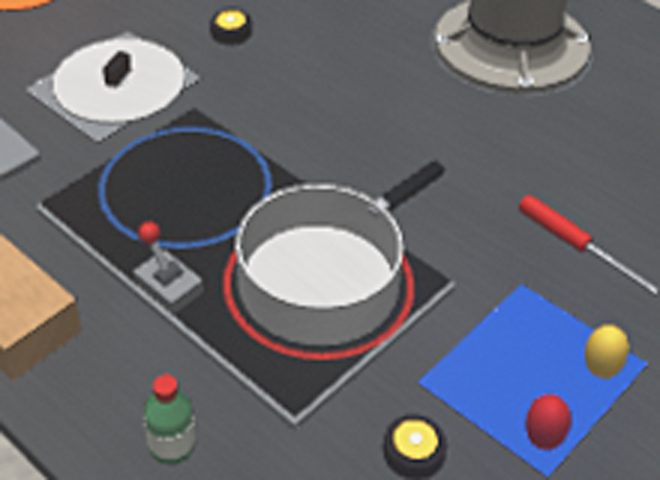

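The crops show the aluminium lid with its grip at about (685,215) in the top crop, the pot handle at about (293,243)–(291,318), and the lever ball leaning right (409,47). They also show only the red and yellow domes. Next I'll take wrist views over the pot and handle.

```bash
python3 - <<'E'
from h import *
import pickle
t=cam("top")
print("handle",atz(t,198,196,.088),atz(t,197,221,.088),"pot~",atz(t,199.3,168,.093),"lid grip",atz(t,100+685/3,115+215/3,.043),"lid",atz(t,100+683/3,115+220/3,.009))
W=[]
for y in(.16,.06):
    ctrl.move_ptp([.46,y,.36],down(np.pi/2)); ctrl.wait(.3); W.append(cam("wrist"))
pickle.dump(W,open("w1.pkl","wb")); save(np.hstack([w["img"] for w in W])[:, :],"w1"); 
im=cv2.imread("pics/w1.png"); cv2.imwrite("pics/w1.png",cv2.resize(im,(800,300),interpolation=cv2.INTER_AREA)); print(ctrl.get_obs()["clock"])
E
```

```text
handle [0.46279803 0.12580319 0.088     ] [0.36972085 0.13286192 0.088     ] pot~ [0.56836957 0.11645468 0.093     ] lid grip [ 0.47623017 -0.3680321   0.043     ] lid [ 0.4766441  -0.37067486  0.009     ]
3.6083
```

View pics/w1.png

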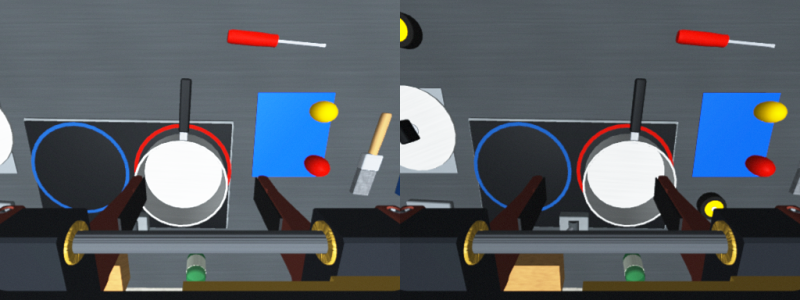

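The handle is at (186,79)–(184,132) in the left view and (641,79)–(636,131) in the right view. I'll triangulate it, along with the domes.

```bash
python3 - <<'E'
from h import *
import pickle
W=pickle.load(open("w1.pkl","rb"))
k=1.28
ob=[];ends=[[],[]]
for w,b in zip(W,[(170,72,198,140),(225,72,255,140)]):
    x0,y0,x1,y1=[int(q*k) for q in b]
    v=cv2.cvtColor(w["img"],cv2.COLOR_RGB2HSV)[y0:y1,x0:x1,2]; m=(v<52).astype(np.uint8)
    n,l,st,ce=cv2.connectedComponentsWithStats(m); i=1+np.argmax(st[1:,4]); V,U=np.nonzero(l==i); V=V+y0;U=U+x0
    p=np.polyfit(V,U,1); a,bb=np.percentile(V,1),np.percentile(V,99); print(st[i],p)
    for e,q in zip(ends,(a,bb)): e.append((w,np.polyval(p,q),q))
for e in ends: print(tri(e))
def blob(w,rng,box):
    h=cv2.cvtColor(w["img"],cv2.COLOR_RGB2HSV); m=sum(cv2.inRange(h,*r) for r in rng); x0,y0,x1,y1=[int(q*k) for q in box]
    V,U=np.nonzero(m[y0:y1,x0:x1]); return w,U.mean()+x0,V.mean()+y0
red=[((0,120,40),(8,255,255)),((172,120,40),(180,255,255))]; yel=[((15,120,60),(32,255,255))]
print("yel",tri([blob(W[0],yel,(305,95,345,127)),blob(W[1],yel,(350,95,395,127))]))
print("red",tri([blob(W[0],red,(300,145,335,182)),blob(W[1],red,(340,145,380,182))]))
# pot: fit rim ellipse top edge from manual extents: white ring; fit with pose model
from scipy.optimize import least_squares
def floor(w,b):
    x0,y0,x1,y1=[int(q*k) for q in b]; im=w["img"][y0:y1,x0:x1].min(2); return (im>215)
# bare estimate from rims: outer left/right extremes of the rim at its near (robot-side is top of picture)
for w,l,r in((W[0],(135.5,184),(228,184)),(W[1],(583-400,184),(673-400,184))):
    print("rim L/R", atz(w,l[0]*k,l[1]*k,.093),atz(w,r[0]*k,r[1]*k,.093))
E
```

```text
[ 14   9  14  68 157] [9.34006209e-03 2.39945218e+02]
[  4   8  34  79 744] [7.48556873e-02 2.96763373e+02]
(array([0.36750196, 0.13803278, 0.03841322]), np.float64(2.0838437888155382e-05))
(array([0.46624761, 0.14017606, 0.11036954]), np.float64(0.006461932260544958))
yel (array([0.43304678, 0.4247044 , 0.03147855]), np.float64(8.425283988663922e-05))
red (array([0.55606741, 0.42989274, 0.03107109]), np.float64(9.103420261301725e-05))
rim L/R [0.5723763 0.030001  0.093    ] [0.57252986 0.21866673 0.093     ]
rim L/R [0.57253844 0.02767118 0.093     ] [0.57244289 0.21119894 0.093     ]
```

```bash
python3 - <<'E'
from h import *
import pickle
W=pickle.load(open("w1.pkl","rb")); k=1.28
print("handle end",tri([(W[0],186*k,79*k),(W[1],241*k,79*k)]),"start",tri([(W[0],183.5*k,133*k),(W[1],236*k,133*k)]))
q=down(np.pi/2-.075); g=np.array([.4325,.1285,.080])
ctrl.move_ptp([*g[:2],.2],q); ctrl.movel([*g[:2],.12]); 
c=cam("wrist"); save(c["img"],"w2")
E
```

```text
handle end (array([0.36896022, 0.13637812, 0.08447646]), np.float64(2.314064010637381e-05)) start (array([0.46625528, 0.13040233, 0.09463905]), np.float64(2.0905243856132746e-05))
```

View pics/w2.png

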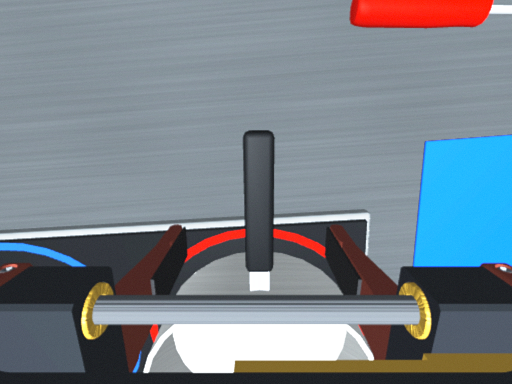

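The handle is centred between the open fingers, with its end at (258,132) and its start at (260,272). I'll grip it and slide.

```bash
python3 - <<'E'
from h import *
c=cam("wrist"); e=atz(c,258.5,132,.088); s=atz(c,260,270,.088); d=(s-e)/np.linalg.norm(s-e); P=e+d*.21; P2=s+d*.11
print(e,s,np.linalg.norm(s-e),P,P2)
pot=(P+P2)/2; print("pot",pot)
blue=np.array([.5695,-.121])
o=ctrl.get_obs()["tool_pos"]
ctrl.movel([o[0],o[1],.080],speed=.08); ctrl.move_gripper(.015,40); ob=ctrl.get_obs(); print(ob["width"],ob["gripper_force"],ob["ft_force"])
o=ob["tool_pos"]; D=blue-pot[:2]; print("slide",D)
ctrl.movel([o[0]+D[0],o[1]+D[1],o[2]],speed=.07); ctrl.wait(.3); print(ctrl.get_obs()["ft_force"],ctrl.get_obs()["tool_pos"])
save(cam("top")["img"][115:225,100:360].repeat(3,0).repeat(3,1),"t3")
c=cam("wrist"); save(c["img"],"w3")
E
```

```text
[0.3678456  0.13649363 0.088     ] [0.46411184 0.13041193 0.088     ] 0.09645816116782956 [0.57742777 0.12325309 0.088     ] [0.57389298 0.1234764  0.088     ]
pot [0.57566038 0.12336475 0.088     ]
0.019553052273546787 39.962332248687744 [-0.22654119  0.04798972 -0.66013363]
slide [-0.00616038 -0.24436475]
[-0.0260251   3.74124991 -0.6884844 ] [ 0.42745269 -0.11512755  0.07998286]
```

View pics/t3.png

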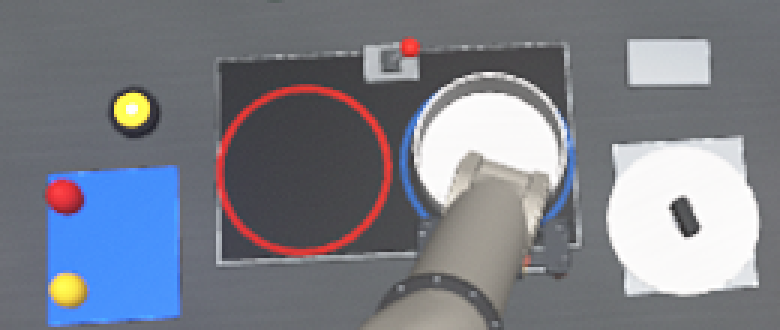

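The pot appears inside the blue ring, with its rim spanning columns 411–571 in the crop and the ring visible on both sides. I'll release, retreat and measure with the arm clear.

```bash
python3 - <<'E'
from h import *
import pickle
ctrl.move_gripper(.07); o=ctrl.get_obs()["tool_pos"]; ctrl.movel([o[0],o[1],.2],speed=.15)
ctrl.move_ptp([.455,.10,.36],down(np.pi/2)); ctrl.wait(.2)
t=cam("top"); w=cam("wrist"); s=cam("scene"); pickle.dump((t,w,s),open("p3.pkl","wb"))
up=lambda i,x0,y0,x1,y1,k: cv2.resize(i[y0:y1,x0:x1],None,fx=k,fy=k,interpolation=cv2.INTER_CUBIC)
h=cv2.cvtColor(t["img"],cv2.COLOR_RGB2HSV); k=cv2.inRange(h,(0,100,40),(9,255,255))|cv2.inRange(h,(170,100,40),(180,255,255))
V,U=np.nonzero(k[138:205,165:234]); P=np.array([atz(t,u+165,v+138,.02)[:2] for u,v in zip(U,V)]); A=np.c_[2*P,np.ones(len(P))]; x=np.linalg.lstsq(A,(P**2).sum(1),rcond=None)[0]; print("red",x[:2],np.sqrt(x[2]+x[:2]@x[:2]))
a=up(t["img"],225,125,305,225,5); b=up(w["img"],0,130,190,300,3)[:500]
H=max(a.shape[0],b.shape[0]); a=cv2.copyMakeBorder(a,0,H-a.shape[0],0,0,0); b=cv2.copyMakeBorder(b,0,H-b.shape[0],0,0,0); 
print(a.shape,b.shape); save(np.hstack([a,b])[:, :800] if a.shape[1]+b.shape[1]>800 else np.hstack([a,b]),"p3"); print(ctrl.get_obs()["clock"])
E
```

```text
red [0.5759312  0.11716044] 0.10797710303990389
(500, 400, 3) (500, 570, 3)
14.1167
```

View pics/p3.png

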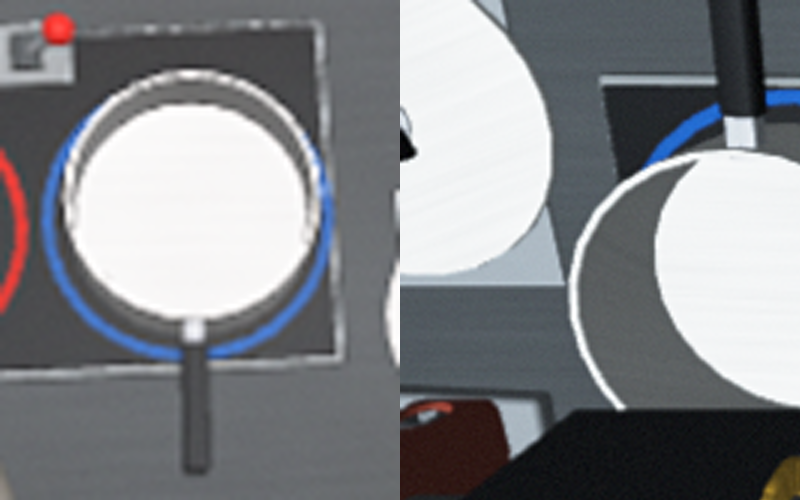

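The pot stands inside the blue ring. In the crop the rim spans columns 65–321 with its far edge at row 70, and the handle runs from (195,345) to (195,473).

```bash
python3 - <<'E'
from h import *
import pickle
t,w,s=pickle.load(open("p3.pkl","rb"))
f=lambda u,v,z:atz(t,225+(u-2)/5,125+(v-2)/5,z)[:2].round(4)
print("L,R",f(65,198,.093),f(321,198,.093),"far+",f(190,70,.093)-[.096,0],"hend+.21",f(195,473,.088)+[.21,0],"hstart+.11",f(195,345,.088)+[.11,0])
g=lambda u,v,z:atz(w,(u-401)/3,130+(v-1)/3,z)[:2]
P=np.array([g(u,v,.093) for u,v in((570,295),(590,230),(640,172),(720,150),(620,408),(780,153))]); A=np.c_[2*P,np.ones(len(P))]; x=np.linalg.lstsq(A,(P**2).sum(1),rcond=None)[0]; print("wrist rim",x[:2],np.sqrt(x[2]+x[:2]@x[:2]))
print("wrist hstart",g(740,115,.088))
Q=np.array([g(u,v,.02) for u,v in((653,160),(685,125),(720,107),(775,97))]); print(np.linalg.norm(Q-[.5695,-.121],axis=1),np.linalg.norm(Q-[.573,-.121],axis=1))
E
```

```text
L,R [ 0.5739 -0.0278] [ 0.5615 -0.2197] far+ [ 0.5723 -0.1282] hend+.21 [ 0.5708 -0.1114] hstart+.11 [ 0.5663 -0.1178]
wrist rim [ 0.57109202 -0.11867968] 0.09710105942990956
wrist hstart [ 0.45810652 -0.11415771]
[0.10983874 0.11059888 0.10985534 0.10855789] [0.11213604 0.11352926 0.11313198 0.11205182]
```

The pot is at (0.570,-0.120) and the ring centre at (0.5695,-0.121), so step 1 is met. Domes next.

```bash
cat > dome.py <<'E'
from h import *
import sys
RNG=dict(red=[((0,120,40),(8,255,255)),((172,120,40),(180,255,255))],yel=[((15,120,60),(32,255,255))])
def blob(w,nm,p):
    h=cv2.cvtColor(w["img"],cv2.COLOR_RGB2HSV); m=sum(cv2.inRange(h,*r) for r in RNG[nm]).astype(np.uint8)
    n,l,st,ce=cv2.connectedComponentsWithStats(m); u=proj(w,p)
    c=[(np.linalg.norm(ce[i]-u),i) for i in range(1,n) if st[i,4]>300]
    d,i=min(c); print(nm,"blob",ce[i].round(),"expected",u.round(),"box",st[i]); return ce[i]
def pick(nm,p):
    p=np.array(p,float); q=down(np.pi/2); ctrl.move_gripper(.085)
    obs=[]
    for dx,z in((0,.24),(-.05,.20)):
        ctrl.move_ptp([p[0]+dx,p[1],z],q); ctrl.wait(.2); w=cam("wrist"); obs.append((w,*blob(w,nm,p)))
    save(w["img"],"dome_"+nm)
    m,r=tri(obs); a=[atz(o[0],o[1],o[2],.032)[:2] for o in obs]; print("tri",m,r,"planes",a)
    return m,a
E
python3 - <<'E'
from dome import *
pick("red",[.556,.430,.031]); print(ctrl.get_obs()["clock"])
E
```

```text
red blob [255. 173.] expected [256. 173.] box [238 156  34  35 913]
red blob [254. 221.] expected [255. 221.] box [ 236  201   36   41 1148]
tri [0.55489757 0.42861428 0.03387667] 4.4829619863401446e-05 planes [array([0.55531464, 0.42865149]), array([0.55566391, 0.42855525])]
16.8167
```

View pics/dome_red.png

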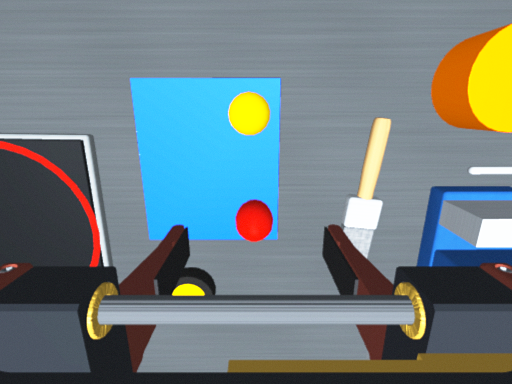

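The red dome stands at (254,221), the yellow at (248,113), and the fingers have clearance from the brush and wheel. I'll pick and place the red one.

```bash
cat >> dome.py <<'E'
def grab(nm,xy,dst,zt=.19):
    q=down(np.pi/2); ctrl.move_gripper(.07,12)
    ctrl.move_ptp([*xy,.13],q); ctrl.movel([*xy,.030],speed=.1); ctrl.move_gripper(.03,12); o=ctrl.get_obs(); print("grip",o["width"],o["gripper_force"],o["tool_pos"])
    z=o["tool_pos"][2]; ctrl.movel([*xy,zt],speed=.15); print("held",ctrl.get_obs()["width"])
    ctrl.move_ptp([*dst,zt],q); ctrl.movel([*dst,z+.035],speed=.12)
    print("held",ctrl.get_obs()["width"]); f0=ctrl.get_obs()["ft_force"][2]
    for k in range(14):   # foot 11 mm above floor, steps of 1 mm until contact
        ctrl.movel([*dst,z+.034-.001*k],speed=.02); f=ctrl.get_obs()["ft_force"][2]-f0
        if f>.6: break
    print("set down dz",.034-.001*k,f); ctrl.wait(.2)
    ctrl.move_gripper(.064); ctrl.wait(.1); ctrl.movel([*dst,zt],speed=.12); print(ctrl.get_obs()["clock"])
E
python3 - <<'E'
from dome import *
grab("red",[.5553,.4286],[.612,-.120])
m,a=pick("yel",[.433,.4245,.031])
E
```

```text
grip 0.045205634753041686 12.000259906053543 [0.5554036  0.42868305 0.03031131]
held 0.04473346750255161
held 0.04508033799404053
set down dz 0.023000000000000003 0.8984444840259905
28.8917
yel blob [255. 174.] expected [256. 174.] box [239 156  33  36 940]
yel blob [254. 221.] expected [255. 221.] box [ 236  201   37   41 1163]
tri [0.43292566 0.42371871 0.03141324] 3.854307753298043e-05 planes [array([0.43279505, 0.42375937]), array([0.43268491, 0.42368393])]
```

```bash
python3 - <<'E'
from dome import *
grab("yel",[.4328,.4237],[.530,-.120])
ctrl.move_ptp([.455,.12,.36],down(np.pi/2)); ctrl.wait(.2)
t=cam("top"); s=cam("scene"); w=cam("wrist")
up=lambda i,x0,y0,x1,y1,k: cv2.resize(i[y0:y1,x0:x1],None,fx=k,fy=k,interpolation=cv2.INTER_CUBIC)
save(np.hstack([up(t["img"],100,115,300,225,2)[:220],up(s["img"],190,160,390,270,2)]),"p5"); print(ctrl.get_obs()["clock"])
E
```

```text
grip 0.04488849021422915 12.00009874693933 [0.43288319 0.42377726 0.03025538]
held 0.04521605145582052
held 0.04500555985456175
set down dz 0.033 0.6669007633318773
41.8583
43.3667
```

View pics/p5.png

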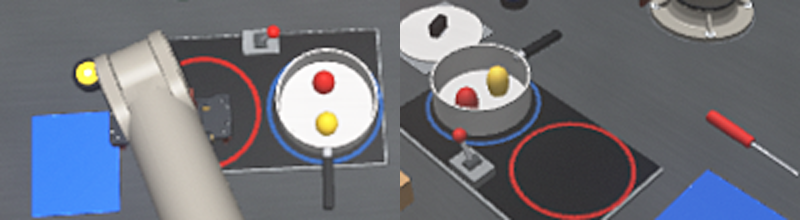

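Both domes stand in the pot: red at (323,82) and yellow at (326,123) in the left picture. The pot is still inside the blue ring. The yellow one was let go early, on force noise, a few millimetres high. I'll slide back now.

```bash
python3 - <<'E'
from h import *
import pickle
q=down(np.pi/2-.075); g=[.4275,-.1151]
ctrl.move_gripper(.07); ctrl.move_ptp([*g,.2],q); ctrl.movel([*g,.080],speed=.1); 
ctrl.move_gripper(.015,40); ob=ctrl.get_obs(); print(ob["width"],ob["gripper_force"],ob["ft_force"]); o=ob["tool_pos"]
ctrl.movel([o[0]+.003,o[1]+.238,o[2]],speed=.06); ctrl.wait(.3)
ctrl.move_gripper(.07); o=ctrl.get_obs()["tool_pos"]; ctrl.movel([o[0],o[1],.2],speed=.15)
ctrl.move_ptp([.47,-.13,.36],down(np.pi/2)); ctrl.wait(.2)
t=cam("top"); w=cam("wrist"); 
ctrl.move_ptp([.44,-.37,.36],down(np.pi/2)); ctrl.wait(.2); w2=cam("wrist");t2=cam("top")
pickle.dump((t,w,w2,t2),open("p6.pkl","wb"))
up=lambda i,x0,y0,x1,y1,k: cv2.resize(i[y0:y1,x0:x1],None,fx=k,fy=k,interpolation=cv2.INTER_CUBIC)
save(np.hstack([up(t2["img"],160,125,240,225,5),up(w2["img"],190,100,390,350,2)]),"p6"); print(ctrl.get_obs()["clock"])
E
```

```text
0.01972923741451452 39.924346804618835 [-0.89826213  1.13178019  0.23946827]
56.375
```

View pics/p6.png

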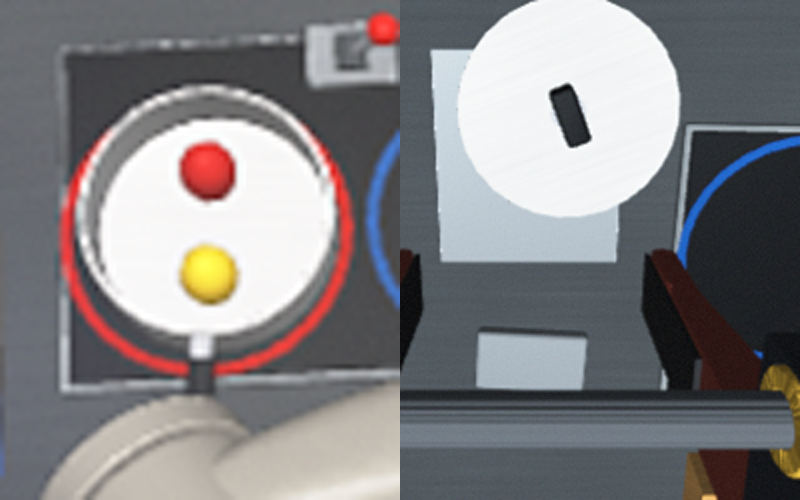

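The pot with both domes stands inside the red ring. In the crop the rim spans columns 73–340 with its far edge at row 84, and the ring spans 62–353. The aluminium lid has been knocked towards the robot, with its grip now at (570,116) in the right picture. I'll measure both.

```bash
python3 - <<'E'
from h import *
import pickle
t,w,w2,t2=pickle.load(open("p6.pkl","rb"))
f=lambda u,v,z:atz(t,160+(u-2)/5,125+(v-2)/5,z)[:2].round(4)
print("L,R",f(73,205,.093),f(340,205,.093),"far",f(205,84,.093)-[.096,0],"hs",f(201,360,.088)+[.11,-.008])
def fit(P): A=np.c_[2*P,np.ones(len(P))]; x=np.linalg.lstsq(A,(P**2).sum(1),rcond=None)[0]; return x[:2],np.sqrt(x[2]+x[:2]@x[:2])
def lid(c,p,z=.009):
    m=(c["img"].min(2)>225).astype(np.uint8); n,l,st,ce=cv2.connectedComponentsWithStats(m); i=min((np.linalg.norm(ce[i]-p),i) for i in range(1,n) if st[i,4]>300)[1]
    cn=max(cv2.findContours((l==i).astype(np.uint8),cv2.RETR_EXTERNAL,cv2.CHAIN_APPROX_NONE)[0],key=len)[:,0]
    P=np.array([atz(c,u,v,z)[:2] for u,v in cn]); return fit(P)
print("lid wrist2",lid(w2,(275,150)),"top now",lid(t2,(327,195)),"top before",lid(t,(327,190)))
# grip bar: dark blob in lid, wrist2
c=w2; g=cv2.cvtColor(c["img"],cv2.COLOR_RGB2GRAY); m=(g<70).astype(np.uint8); n,l,st,ce=cv2.connectedComponentsWithStats(m)
for i in range(1,n):
    if 60<st[i,4]<2000 and abs(ce[i][0]-275)<25 and abs(ce[i][1]-157)<25:
        V,U=np.nonzero(l==i); P=np.array([atz(c,u,v,.043)[:2] for u,v in zip(U,V)]); mu=P.mean(0); e=np.linalg.svd(P-mu,full_matrices=False)[2][0]; print("grip",st[i],ce[i],mu,e,np.ptp((P-mu)@e))
E
```

```text
L,R [0.5837 0.2103] [0.5708 0.01  ] far [0.5763 0.1077] hs [0.5701 0.1112]
lid wrist2 (array([ 0.43944398, -0.33658179]), np.float64(0.09646049320845887)) top now (array([ 0.41139908, -0.35600982]), np.float64(0.06981300318486965)) top before (array([ 0.44330872, -0.34474446]), np.float64(0.09269346401049407))
grip [265 142  20  31 346] [274.63294798 157.29479769] [ 0.4368647  -0.33685444] [0.93087958 0.36532617] 0.049744647819797566
```

```bash
cat > potfit.py <<'E'
from h import *
from scipy.optimize import least_squares
def robust(P,r,c0):
    s=least_squares(lambda c: np.linalg.norm(P-c,axis=1)-r,c0,loss="soft_l1",f_scale=.0015); return s.x,np.median(np.abs(np.linalg.norm(P-s.x,axis=1)-r))
def potfit(w,c0,ringc):
    h=cv2.cvtColor(w["img"],cv2.COLOR_RGB2HSV); 
    V,U=np.nonzero((h[...,2]>200)&(h[...,1]<40)); P=np.array([atz(w,u,v,.093)[:2] for u,v in zip(U,V)])
    P=P[np.linalg.norm(P-c0,axis=1)<.115]; d=P-P.mean(0); a=np.digitize(np.arctan2(d[:,1],d[:,0]),np.linspace(-np.pi,np.pi,90)); 
    O=np.array([P[a==k][np.argmax(np.linalg.norm(d[a==k],axis=1))] for k in np.unique(a)])
    print("pot",robust(O,.096,c0),len(O))
    k=cv2.inRange(h,(0,100,40),(9,255,255))|cv2.inRange(h,(170,100,40),(180,255,255)); V,U=np.nonzero(k); P=np.array([atz(w,u,v,.02)[:2] for u,v in zip(U,V)]); r=np.linalg.norm(P-ringc,axis=1); P=P[(r>.095)&(r<.125)]
    print("ring",robust(P,.110,ringc),len(P)); a=np.arctan2(*(P-ringc).T[::-1]); print("ring arc",np.histogram(a,8,(-np.pi,np.pi))[0])
E
python3 - <<'E'
from potfit import *
for p in([.43,.12,.40],[.46,.22,.38]):
    ctrl.move_ptp(p,down(np.pi/2)); ctrl.wait(.2); w=cam("wrist"); potfit(w,np.array([.573,.115]),np.array([.573,.119]))
save(w["img"],"p7")
E
```

```text
pot (array([0.57349436, 0.11232336]), np.float64(0.001091840192865401)) 89
ring (array([0.57471302, 0.12015747]), np.float64(0.002773523061959951)) 980
ring arc [224 183  13   0   0 108 242 210]
pot (array([0.57325394, 0.11254006]), np.float64(0.00041864407475675214)) 89
ring (array([0.57451524, 0.11999273]), np.float64(0.002911244422796666)) 1219
ring arc [202  69   0 205  11 214 243 275]
```

View pics/p7.png

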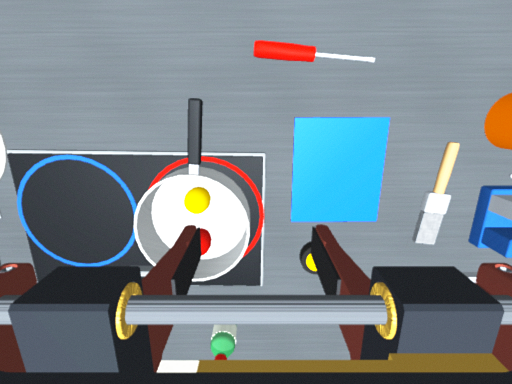

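The pot is at (0.5733,0.1124) and the ring centre at about (0.574,0.1195). That is a 7–8 mm offset against a 15 mm limit, so I'll leave it. The picture shows the pot at (193,225) inside the red ring with both domes, and the handle at (195,100–165).

Next is the aluminium lid, the only one of the two that is aluminium and on the grey mat. I'll measure it again from two wrist places.

```bash
cat > lid.py <<'E'
from potfit import *
def lidfit(c,c0):
    h=cv2.cvtColor(c["img"],cv2.COLOR_RGB2HSV); V,U=np.nonzero((h[...,2]>225)&(h[...,1]<25)); P=np.array([atz(c,u,v,.009)[:2] for u,v in zip(U,V)])
    P=P[np.linalg.norm(P-c0,axis=1)<.112]; d=P-P.mean(0); a=np.digitize(np.arctan2(d[:,1],d[:,0]),np.linspace(-np.pi,np.pi,60))
    O=np.array([P[a==k][np.argmax(np.linalg.norm(d[a==k],axis=1))] for k in np.unique(a)]); ctr,r=robust(O,.098,c0)
    g=cv2.cvtColor(c["img"],cv2.COLOR_RGB2GRAY); n,l,st,ce=cv2.connectedComponentsWithStats((g<75).astype(np.uint8)); e0=proj(c,[*ctr,.03])
    i=min((np.linalg.norm(ce[i]-e0),i) for i in range(1,n) if st[i,4]>100)[1]; V,U=np.nonzero(l==i); Q=np.array([atz(c,u,v,.03)[:2] for u,v in zip(U,V)]); mu=Q.mean(0); e=np.linalg.svd(Q-mu,full_matrices=False)[2][0]
    ang=np.arctan(e[1]/e[0]); print("lid",ctr,r,"grip",mu,ang,st[i],ce[i]); return ctr,ce[i],ang
E
python3 - <<'E'
from lid import *
c0=np.array([.4394,-.3366]); q=down(1.945); obs=[]
ctrl.move_gripper(.06)
for p in([.44,-.337,.30],[.41,-.35,.24]):
    ctrl.move_ptp(p,q); ctrl.wait(.2); w=cam("wrist"); r=lidfit(w,c0); obs.append((w,*r[1]))
print("grip tri",tri(obs)); save(w["img"],"l8")
E
```

```text
lid [ 0.43962633 -0.33713464] 0.0007424270498860158 grip [ 0.43899418 -0.33622386] 0.3798641737924864 [249 147  14  35 466] [255.69527897 164.13519313]
lid [ 0.43960823 -0.33665983] 0.0006338899423560945 grip [ 0.43852495 -0.33632825] 0.37117564961225685 [250 176  17  40 619] [257.83360258 195.46042003]
grip tri (array([ 0.4395758 , -0.33594427,  0.02574706]), np.float64(5.017125150123604e-05))
```

View pics/l8.png

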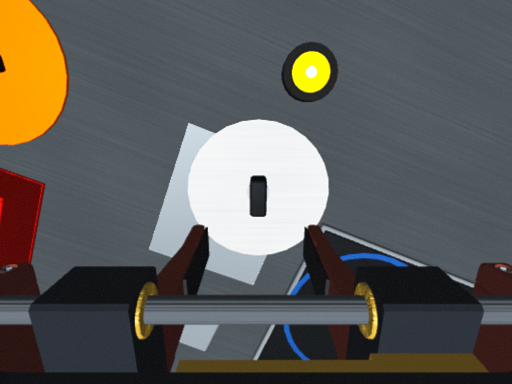

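The enlarged view confirms the aluminium lid, centre (258,187) with its grip at (258,195). The orange look-alike is at upper left (20,75). I'll grasp and place it.

```bash
python3 - <<'E'
from h import *
q=down(.375+np.pi/2); L=[.4396,-.3366]; pot=[.5734,.1124]
ctrl.move_ptp([*L,.15],q); ctrl.movel([*L,.033],speed=.08); ctrl.move_gripper(.015,40); o=ctrl.get_obs(); print(o["width"],o["gripper_force"],o["tool_pos"]); z=o["tool_pos"][2]
ctrl.movel([*L,.25],speed=.12); ctrl.wait(.2); print("held",ctrl.get_obs()["width"],ctrl.get_obs()["ft_force"])
m=[.53,-.12,.25]; ctrl.movel(m,speed=.15); ctrl.movel([*pot,.25],speed=.15); print(ctrl.get_obs()["tool_pos"])
ctrl.movel([*pot,z+.090+.008],speed=.08); ctrl.wait(.4)
f0=np.mean([(ctrl.wait(.05),ctrl.get_obs()["ft_force"][2])[1] for _ in range(6)])
for k in range(20):
    ctrl.movel([*pot,z+.097-.0005*k],speed=.01); ctrl.wait(.1); f=ctrl.get_obs()["ft_force"][2]-f0
    if f>1.2: break
print("set",.097-.0005*k,f)
ctrl.move_gripper(.06); ctrl.wait(.2); ctrl.movel([*pot,.25],speed=.1); 
ctrl.move_ptp([.45,-.12,.36],down(np.pi/2)); ctrl.wait(.2)
import pickle
t=cam("top"); s=cam("scene"); pickle.dump((t,s),open("p9.pkl","wb"))
up=lambda i,x0,y0,x1,y1,k: cv2.resize(i[y0:y1,x0:x1],None,fx=k,fy=k,interpolation=cv2.INTER_CUBIC)
save(np.hstack([up(t["img"],160,120,240,220,5),up(s["img"],200,190,300,290,4)[:500] if 0 else cv2.resize(s["img"][190:290,215:295],None,fx=5,fy=5,interpolation=cv2.INTER_CUBIC)]),"p9"); print(ctrl.get_obs()["clock"])
E
```

```text
0.021434990178884835 39.98022973537445 [ 0.43964067 -0.33661515  0.03301926]
held 0.021784394429472467 [-0.54745466 -0.20508351 -2.97056121]
[0.57338484 0.11122661 0.25006845]
set 0.09 1.6003296625026688
82.1833
```

View pics/p9.png

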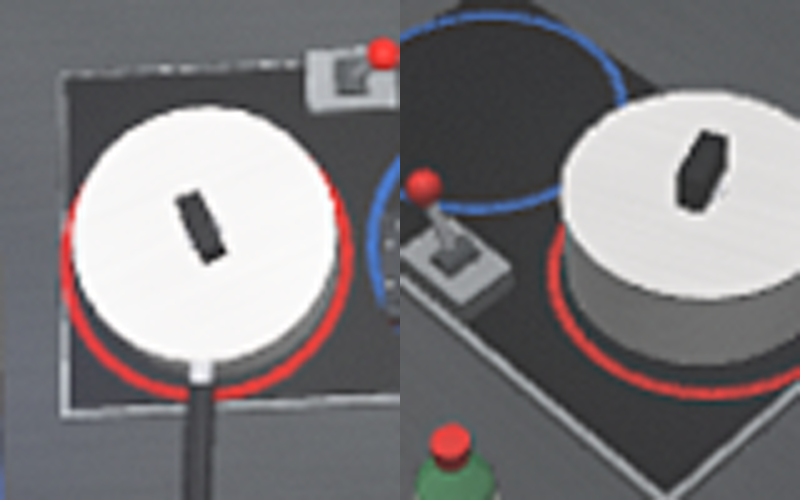

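The lid lies flat and centred on the pot, with its disc at (205,235) in the left picture. The lever ball is at (383,53) there and at (24,187) in the scene crop. Switch next.

```bash
python3 - <<'E'
from h import *
import pickle
t,s=pickle.load(open("p9.pkl","rb"))
b,r=tri([(t,160+382/5,120+52/5),(s,215+23.5/5,190+186.5/5)]); print("ball",b,r)
for a in(0,np.pi):
    print(a,[ctrl.ik([b[0],y,.1],down(a)) for y in(-.1,.02)])
E
```

```text
ball [ 0.70417577 -0.02908095  0.0979618 ] 0.00214174071016581
0 [array([-0.39452358,  0.79295512,  0.71175153,  1.60234184, -0.59713056,
        0.97480384,  0.51439295]), array([-0.54030716,  0.76509151,  0.6604434 ,  1.61900336, -0.54928584,
        0.95073335,  0.31217426])]
3.141592653589793 [array([ 0.43378208,  0.74920855, -0.58841331,  1.53538362,  0.46588294,
        1.00007337,  2.85566762]), array([ 0.1394385 ,  0.69627677, -0.38528164,  1.56446339,  0.30300963,
        0.94038388,  2.79712686])]
```

```bash
python3 - <<'E'
from h import *
q=down(0); x=.7045
ctrl.move_gripper(0); ctrl.move_ptp([x,-.09,.24],q); ctrl.movel([x,-.09,.088],speed=.12)
f0=ctrl.get_obs()["ft_force"][1]; L=[]
ctrl.movel([x,-.055,.088],speed=.08)
for y in np.arange(-.05,.0161,.003):
    ctrl.movel([x,y,.088],speed=.05); f=ctrl.get_obs()["ft_force"][1]-f0; L.append((round(y,3),round(f,1)))
    if f<-20: break
print(L)
y=ctrl.get_obs()["tool_pos"][1]; ctrl.movel([x,y-.03,.088],speed=.1); ctrl.movel([x,y-.03,.25],speed=.15)
ctrl.move_ptp([.45,-.25,.36],down(np.pi/2)); ctrl.wait(.3)
t=cam("top"); s=cam("scene")
def ball(c,b):
    h=cv2.cvtColor(c["img"],cv2.COLOR_RGB2HSV); k=cv2.inRange(h,(0,150,80),(8,255,255))|cv2.inRange(h,(172,150,80),(180,255,255)); x0,y0,x1,y1=b
    V,U=np.nonzero(k[y0:y1,x0:x1]); print(len(U)); return c,U.mean()+x0,V.mean()+y0
try: print(tri([ball(t,(215,120,250,139)),ball(s,(210,218,245,245))]))
except Exception as e: print(e)
im=np.hstack([cv2.resize(t["img"][120:220,160:240],None,fx=5,fy=5),cv2.resize(s["img"][190:290,215:295],None,fx=5,fy=5)]); save(im,"p10"); print(ctrl.get_obs()["clock"])
E
```

```text
[(np.float64(-0.05), np.float64(-0.6)), (np.float64(-0.047), np.float64(-1.2)), (np.float64(-0.044), np.float64(-1.5)), (np.float64(-0.041), np.float64(-0.4)), (np.float64(-0.038), np.float64(0.3)), (np.float64(-0.035), np.float64(-0.6)), (np.float64(-0.032), np.float64(0.1)), (np.float64(-0.029), np.float64(0.6)), (np.float64(-0.026), np.float64(0.2)), (np.float64(-0.023), np.float64(-0.0)), (np.float64(-0.02), np.float64(-0.2)), (np.float64(-0.017), np.float64(0.3)), (np.float64(-0.014), np.float64(-1.2)), (np.float64(-0.011), np.float64(-0.4)), (np.float64(-0.008), np.float64(-0.7)), (np.float64(-0.005), np.float64(-1.4)), (np.float64(-0.002), np.float64(-2.8)), (np.float64(0.001), np.float64(-7.4)), (np.float64(0.004), np.float64(-11.8)), (np.float64(0.007), np.float64(-15.3)), (np.float64(0.01), np.float64(-20.1))]
31
37
(array([0.70515525, 0.02707657, 0.09910755]), np.float64(0.0005852641658269944))
95.3083
```

View pics/p10.png

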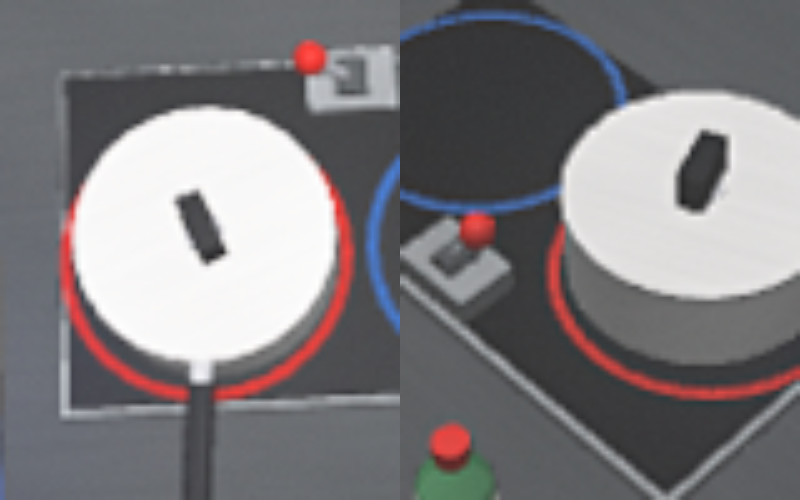

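The lever now leans fully left, with its ball at (311,58) and y moved from -0.029 to +0.027. It met its stop at 20 N. The lid is still centred and the robot is clear, so I'll hand in.

```bash
python3 -c "
from bench import ctrl
print(ctrl.close_job())"
```

```text
the job is handed in; nothing more can be done
None
```

I handed the job in at about 95 s; the hand-in returned no verdict. Both domes present (red and yellow) are in the pot, which sits about 7–8 mm off the red ring's centre (limit 15 mm), with the lid square on it and the switch fully on. The yellow dome was let go up to about 10 mm above the pot floor, and I could not measure its landing force.

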